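Clear the jammed shift-link feeder and restart it

ROBOT

A 6-joint arm with a two-finger parallel gripper is mounted at the origin on the work surface. World frame = base frame: x ahead of the robot, y to its left, z up, the work surface at z = 0. Lengths are in m, angles in rad, forces in N, time in s.
With the tool pointing down it reaches from about 0.35 to 0.975 m from the base axis. Payload 4.9 kg.
Tool frame: the origin (TCP) lies midway between the tips of the shut fingers; the grasp point (between the pads) lies 19 mm behind it; z points along the fingers, y is the line along which they close (so a half turn about z gives the same grasp; the last joint's range is limited). The gripper opens to 85 mm and grips with 20 to 120 N. Pads are 22 mm wide; open, the fingers measure 114 mm over their backs; the gripper's body (76 mm by 85 mm) begins 54 mm behind the grasp point. The pads swing forward as they close: fully open they stand 13 mm farther back than shut.
Start: joints at [-1.334, 0.053, 1.613, -0, 1.476, -0.119], TCP at [0.218, -0.586, 0.231] pointing down, gripper open.
Joint ranges: [-3.01, 3.01], [-1.01, 2.22], [0.06, 2.58], [-1.02, 4.17], [0.09, 2.62], [-3.14, 3.14]. Speed limits (rad/s): [2.57, 2.57, 3.14, 3.14, 3.14, 3.14].

INTERFACE

Orientations are given as a unit quaternion [w, x, y, z].
In Python, from plant import * gives the robot as it stands.
- The arm moves only by the tool jog_arm, never from a script. Its argument "targets" is a list of rows, each a list of 3 entries, a list of its own where there are three numbers: the shift along the tool's x, y, z in units of 25 mm (1.0 is 25 mm), then the turn, a rotation vector about the tool's x, y, z in units of 8 degrees (1.0 is 8 degrees), then the opening in per cent of the stroke, from 0 (shut) to 100 (fully open). A call has 1 to 8 rows; each row is the pose to reach, as a shift and turn from the pose commanded when the call began, along the tool's axes at that moment; what a row does not reach only later rows make up. A row lasts 1/8 s, in which the tool goes at most 62.5 mm and 10.7 degrees, less where a joint would pass 70% of its speed; a pose out of reach is approached as far as the arm can. A call with a gripper value outside its range is refused whole. The fingers move at their own pace and stop on an object; the grip force is fixed at half the most. Time passes only in rows, so rows that repeat a pose let the fingers close. It gives the time, the measured TCP pose, the force, the opening and the grip force at its end, in the units of the state.
- state(): the state, without advancing time (a new reading comes with each control period).
- grab_frame(name): name is "scene" or "top"; returns (picture, depth): 480x640x3 uint8, red, green, blue; 480x640 float32, m along the optical axis (not along the pixel's ray), 0 where there is no reading.
- camera_params(name): a dict with "fovy" (degrees; the focal length in pixels is half the picture's height over the tangent of half this angle, whatever the lens; pixels are square), "cx", "cy" (the principal point, pixels), "dist" ([k1, k2, p1, p2, k3] as OpenCV has them; the pictures are not rectified), "rvec" (rotation vector, rad) and "tvec" (3), from world to camera coordinates, as OpenCV has them. Camera axes: x right, y down, z forward; pixel columns grow to the right and rows downward; lengths in m; the calibration is good to about 2 mm. A picture is of the moment at which its call begins. camera_params takes no time and is no camera call.
- job_done(): hands the job in; it is judged then, once.
The state is a dict: "time": time; "joint_pos": joint angles; "joint_vel": joint speeds; "joint_efforts": joint torques, N m; "tool_pos": TCP position; "tool_rot": TCP orientation; "contact_force": force on the tool from outside, world axes, zero at the start; "ft_torque": the same for the moment, N m; "gripper_width": opening from 0.0 (shut) to 1.0 (fully open); "grasp_force": force on a finger pad.
Only numpy, scipy, OpenCV 4.12 (cv2) and the standard library are available. Lean on these libraries where they do the work, as an engineer would, in place of code of your own. Each camera call takes 0.05 s, during which the arm holds its last target. There are 200 camera calls.

TASK

The parts feeder has stalled because a shift link is jammed crosswise in the throat of its chute: first switch the feeder off by turning its dial fully anticlockwise to the stop, then push the jammed link back up the chute from under the hold-down plates into the open pan, lift it out there and lay it flat in the shallow rework tray. Pick up every link that has spilled onto the bench and lay them flat in the open pan, side by side and pointing down the chute; only when the jammed link is in the tray and all the others are in the pan, start the feeder again by turning the dial fully clockwise to the other stop. Do not shift the measuring tools and the flanged shaft that lie about on the bench.

Things in the scene. Friction and masses are not known exactly. Their poses are not given: they have to be found in the camera images.
- pan (a point): Centre of the floor of the feeder's open pan, 100 mm above the bench. x runs up the chute, which rises 9 degrees away from the robot, y across it, z square to its floor. The pan is 195 mm long (x within 97.5 mm) and 200 mm wide inside; side walls and upper end wall 4 mm thick, 36 mm high. The chute does not shake here: links stay where they are laid or pushed on its floor.
- throat (a point): Point on the chute floor where the throat ends (pan x = -222.5 mm), same axes as the pan. Two upright rails, 30 mm high, narrow the chute evenly from 200 mm wide at pan x = -92.5 mm to 46 mm here; below it an empty lane 46 mm wide runs on for 90 mm.
- slot (a point): Middle of the slot between the two flat hold-down plates, at the height of their undersides, 30 mm above the chute floor (pan x = -147.5 mm), same axes as the pan. The plates, 3 mm thick, cover both sides of the chute for 50 mm up and down from here; the slot is 76 mm wide and open above. A crosswise link is clear of them once its middle is above pan x = -75 mm.
- jam_mid (a point): Steel link 120 mm long: at each end a round boss, 38 mm in diameter, 26 mm high, centred 41 mm from the middle; between them a web 18 mm wide, 4 to 22 mm above the underside, bare for 44 mm. About 0.4 kg. Point: middle of the web, 13 mm above the underside; x along the link, z up. It lies crosswise on the chute floor, jammed between the rails, bosses under the plates, web in the slot.
- link_a_mid (a point): Spilled shift link, lying flat on the bench, or absent. Shape, size, point and axes as the jammed link's: 120 mm long, 38 mm wide and 26 mm high at the bosses, web 18 mm wide; the point is the middle of the web, 13 mm above the underside, x along the link. It may be laid either end first, either side up.
- link_b_mid (a point): Spilled shift link, lying flat on the bench, or absent. Shape, size, point and axes as the jammed link's: 120 mm long, 38 mm wide and 26 mm high at the bosses, web 18 mm wide; the point is the middle of the web, 13 mm above the underside, x along the link. It may be laid either end first, either side up.
- link_c_mid (a point): Spilled shift link, lying flat on the bench, or absent. Shape, size, point and axes as the jammed link's: 120 mm long, 38 mm wide and 26 mm high at the bosses, web 18 mm wide; the point is the middle of the web, 13 mm above the underside, x along the link. It may be laid either end first, either side up.
- dial (a joint): The feeder's black dial, on top of its grey control box: 0 = fully anticlockwise against the stop (off), 2.6 rad = fully clockwise against the other stop (full on), seen from above. It starts somewhere between and stays where it is left.
- dial_grip (a point): Point on the dial's vertical axis at the height to grip it, 97 mm above the bench. The grip is an upright bar 57 mm long, 14 mm thick and 32 mm high: its top is 7 mm above this point and it stands on a disc 60 mm in diameter whose upper face is 23 mm below this point. The bar lies along this point's x axis, which turns with the dial; a white line on its top marks the -x end. The control box is 130 x 110 x 60 mm, centred below the dial.
- tray_in (a point): Centre of the inner floor (4 mm above the bench) of the shallow grey rework tray, 140 (x) by 200 (y) mm outside, walls 4 mm thick and 30 mm high over the bench.
- ring_gauge: Ring gauge, 50 mm in diameter and 20 mm high, lying on the bench among the spilled links; origin at the centre of its underside. To be left alone.
- flange_shaft: Finished splined shaft standing upright on its hub, 178 mm high, flange 110 mm in diameter; origin at the centre of its underside. To be left alone.
- caliper: Caliper lying flat, 220 mm long, 12 mm high; origin near its middle, x along its beam. To be left alone.
- dial_gauge: Dial gauge lying flat, 155 mm long in all, dial 60 mm in diameter, stem along its x; origin under the dial's centre. To be left alone.
Things that resemble listed ones, but are neither listed nor needed, are in the scene too. What is shaped like the part that bears link_c_mid but orange or yellow is not meant.

How it is judged:
On the way, in this order (a step that is already met when the one before it is completed fails the run):
1. the dial is turned fully anticlockwise (off) (value of joint dial below 0.1 rad), for 0.2 s.
2. the jammed link has been pushed back up into the open pan, still low on the chute floor (x of jam_mid in the frame of pan between -0.0875 and 0.09 m and y of jam_mid in the frame of pan between -0.09 and 0.09 m and z of jam_mid in the frame of pan between 0.004 and 0.03 m), for 0.1 s.
3. the jammed link lies in the rework tray and every other link lies in the pan, with the dial still off (x of jam_mid in the frame of tray_in between -0.06 and 0.06 m and y of jam_mid in the frame of tray_in between -0.09 and 0.09 m and z of jam_mid in the frame of tray_in between 0.004 and 0.024 m and angle between the z axis of jam_mid and the z axis of tray_in, either way round below 0.12 rad and x of link_a_mid in the frame of pan between -0.095 and 0.095 m and y of link_a_mid in the frame of pan between -0.09 and 0.09 m and z of link_a_mid in the frame of pan between 0.005 and 0.022 m and angle between the x axis of each of link_a_mid, link_b_mid, link_c_mid and the x axis of pan, either way round below 0.35 rad and angle between the z axis of each of link_a_mid, link_b_mid, link_c_mid and the z axis of pan, either way round below 0.12 rad and x of link_b_mid in the frame of pan between -0.095 and 0.095 m and y of link_b_mid in the frame of pan between -0.09 and 0.09 m and z of link_b_mid in the frame of pan between 0.005 and 0.022 m and x of link_c_mid in the frame of pan between -0.095 and 0.095 m and y of link_c_mid in the frame of pan between -0.09 and 0.09 m and z of link_c_mid in the frame of pan between 0.005 and 0.022 m and value of joint dial below 0.1 rad), for 0.2 s.
4. the dial is turned fully clockwise (on) (value of joint dial above 2.5 rad), for 0.2 s.
At the end, for the whole second after the job is handed in: The jammed link lies flat in the tray; all others lie flat on the pan floor (within 0.12 rad), middles within 95 mm of the pan centre along the chute and 90 mm across, pointing within 0.35 rad of the chute direction; the dial is within 0.1 rad of its clockwise stop (x of jam_mid in the frame of tray_in between -0.06 and 0.06 m and y of jam_mid in the frame of tray_in between -0.09 and 0.09 m and z of jam_mid in the frame of tray_in between 0.004 and 0.024 m and angle between the z axis of jam_mid and the z axis of tray_in, either way round below 0.12 rad and x of link_a_mid in the frame of pan between -0.095 and 0.095 m and y of link_a_mid in the frame of pan between -0.09 and 0.09 m and z of link_a_mid in the frame of pan between 0.005 and 0.022 m and angle between the x axis of each of link_a_mid, link_b_mid, link_c_mid and the x axis of pan, either way round below 0.35 rad and angle between the z axis of each of link_a_mid, link_b_mid, link_c_mid and the z axis of pan, either way round below 0.12 rad and x of link_b_mid in the frame of pan between -0.095 and 0.095 m and y of link_b_mid in the frame of pan between -0.09 and 0.09 m and z of link_b_mid in the frame of pan between 0.005 and 0.022 m and x of link_c_mid in the frame of pan between -0.095 and 0.095 m and y of link_c_mid in the frame of pan between -0.09 and 0.09 m and z of link_c_mid in the frame of pan between 0.005 and 0.022 m and value of joint dial above 2.5 rad); the robot touches nothing.
It fails at once if a measuring tool or the flanged shaft is shifted by more than 50 mm (distance of any of ring_gauge, flange_shaft, caliper, dial_gauge from where it was at the start of the episode above 0.05 m).
Of link_a, link_b, link_c only 1 to 3 are there at a start; the rules pass over those that are not, and their reading is None.
At some moment in a run one of link_a, link_b, link_c may be knocked a few centimetres aside while the robot is not near it.
Once in a run the grip may slacken for a moment while it holds something.
It also fails if it takes over 210 s, if anything falls off the work surface, if the arm or the gripper's body presses on something with over 40 N, if the wrist force passes 120 N, or if a joint passes its speed limit or range.

## Working session

There is one attempt and no reset: what is moved stays moved. The work goes in short steps, Python scripts to look and compute and a tool call to move; the robot and the scene stay as the last step left them, time stands still between calls to the robot, and variables do not carry over. Pictures are saved under pics/ and viewed, at most 14 in all, crops included, and the job is handed in when it is done.

Besides the shell and the picture viewer there is one more tool, called in YAML: its name, and indented under it one key for each argument. jog_arm: Moves the arm, as the interface text tells. Its arguments: {"type":"object","properties":{"targets":{"type":"array"}},"required":["targets"]}

```bash
mkdir -p pics; ls; cat > h.py <<'E'
from plant import *
import numpy as np, cv2
from scipy.spatial.transform import Rotation as R
def K(c):
    p=camera_params(c); f=240/np.tan(np.radians(p["fovy"])/2)
    return np.array([[f,0,p["cx"]],[0,f,p["cy"]],[0,0,1]]),np.array(p["dist"],float),R.from_rotvec(np.ravel(p["rvec"])).as_matrix(),np.ravel(p["tvec"])
def ray(c,uv):
    k,d,r,t=K(c); n=cv2.undistortPoints(np.array(uv,float).reshape(-1,1,2),k,d).reshape(-1,2)
    return -r.T@t, np.c_[n,np.ones(len(n))]@r
def onplane(c,uv,z):
    o,d=ray(c,uv); return o+d*((z-o[2])/d[:,2])[:,None]
def cloud(c,depth):
    k,d,r,t=K(c); v,u=np.mgrid[:480,:640]
    o,dd=ray(c,np.c_[u.ravel(),v.ravel()]); return (o+dd*depth.reshape(-1,1)).reshape(480,640,3)
def px(c,P):
    k,d,r,t=K(c); return cv2.projectPoints(np.array(P,float).reshape(-1,1,3),cv2.Rodrigues(r)[0],t,k,d)[0].reshape(-1,2)
def grab(c,name=None):
    im,dp=grab_frame(c)
    if name: cv2.imwrite(f"pics/{name}.png",im[...,::-1])
    return im,dp
E
python3 - <<'E'
from h import *
for c in("scene","top"):
    im,d=grab(c,c+"0"); np.savez(c+"0.npz",im=im,d=d); p=camera_params(c); print(p); o,_=ray(c,[[320,240]]);print(o)
print(state())
E
```

```text
pics
{'fovy': 56.71234538934164, 'cx': 324.7076441306972, 'cy': 235.17313168588393, 'dist': array([-0.01233658,  0.        ,  0.        ,  0.        ,  0.        ]), 'rvec': array([ 1.05445063,  2.15982445, -1.20922191]), 'tvec': array([ 0.37739755, -0.11162079,  1.44966184])}
[1.26681233 0.4827366  0.64696171]
{'fovy': 44.93556679126123, 'cx': 311.4131406254525, 'cy': 243.26371550920842, 'dist': array([-0.07103319,  0.        ,  0.        ,  0.        ,  0.        ]), 'rvec': array([ 2.19038304, -2.15541703,  0.10960678]), 'tvec': array([-0.04316429,  0.5412737 ,  1.41495164])}
[ 0.40154643 -0.03082671  1.4610745 ]
{'time': 0.1, 'joint_pos': array([-1.33400028e+00,  5.33017383e-02,  1.61415516e+00,  9.01280644e-06,
        1.47597260e+00, -1.19007247e-01]), 'joint_vel': array([-4.83860989e-04, -2.33182131e-05, -6.05713915e-05, -4.78486354e-04,
        3.00020850e-04,  1.61409491e-03]), 'joint_efforts': array([-2.37519453e-04, -3.94906676e+01, -3.71362031e+01, -1.14212141e-04,
        3.93681752e-03, -7.24481339e-06]), 'tool_pos': array([ 0.21758206, -0.58531162,  0.2301801 ]), 'tool_rot': array([-9.17094586e-04,  9.84216855e-01,  1.76964229e-01, -4.95807124e-05]), 'contact_force': array([-0.0611193 , -0.29122921,  0.04033472]), 'ft_torque': array([ 0.02470683,  0.03278652, -0.01223192]), 'grasp_force': 0.0, 'gripper_width': 1.0013612890665324}
```

View pics/scene0.png

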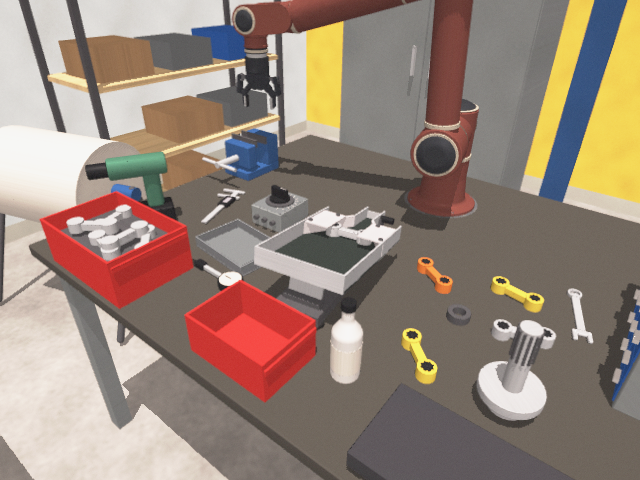

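View pics/top0.png

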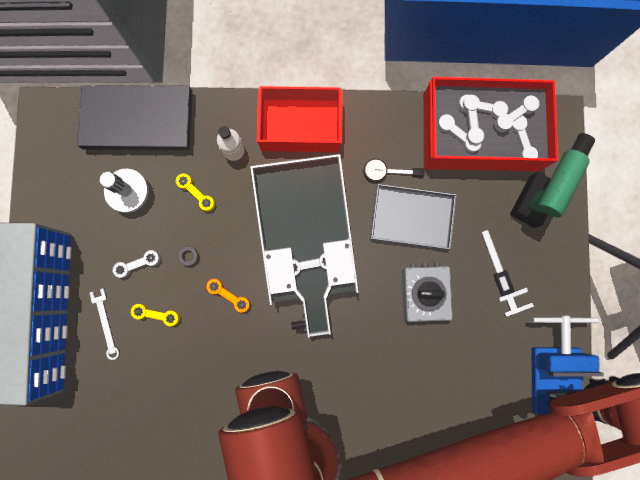

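The top view shows the chute at (305,245), with the jammed link at (310,264). The dial is at (430,294) and the tray at (413,217).

Link candidates:
- **White link at (136,264):** plain metal, lying on the bench, fits the description.
- **Yellow at (195,192) and (155,315), orange at (228,296):** decoys by colour.
- **White links in the red bin at (495,120):** not on the bench.
- **Wrench at (105,325):** not a link.

```bash
python3 - <<'E'
from h import *
z=np.load("top0.npz"); im,d=z["im"],z["d"]
a=cv2.resize(im[150:345,230:360],None,fx=3,fy=3,interpolation=2)
b=cv2.resize(im[255:330,395:465],None,fx=4,fy=4,interpolation=2)
c=cv2.resize(im[230:300,100:210],None,fx=2.6,fy=2.6,interpolation=2)
o=np.zeros((600,700,3),np.uint8); o[:585,:390]=a; o[:b.shape[0],400:400+b.shape[1]]=b; o[320:320+c.shape[0],400:400+c.shape[1]]=c
cv2.imwrite("pics/crop1.png",o[...,::-1])
P=cloud("top",d); np.save("P.npy",P)
hsv=cv2.cvtColor(im,cv2.COLOR_RGB2HSV)
# pan floor plane
s=P[190:245,275:335].reshape(-1,3); A=np.c_[s[:,:2],np.ones(len(s))]; co=np.linalg.lstsq(A,s[:,2],rcond=None)[0]; print("floor",co,np.abs(A@co-s[:,2]).max(), "slope",np.degrees(np.arctan(np.hypot(*co[:2]))), "dir",np.degrees(np.arctan2(co[1],co[0])))
# link on bench
def comps(mask,lo=60,hi=9000):
    n,l,st,ce=cv2.connectedComponentsWithStats(mask.astype(np.uint8))
    return [(l==i,st[i],ce[i]) for i in range(1,n) if lo<st[i,4]<hi]
for m,st,ce in comps((P[...,2]>.012)&(P[...,2]<.04)):
    uv=np.argwhere(m)[:,::-1]; r=cv2.minAreaRect(P[m][:,:2].astype(np.float32)*1000)
    print(st,ce.round(1),np.round(r[0],1),np.round(r[1],1),round(r[2],1),im[m].mean(0).round(),np.percentile(P[m][:,2],90).round(3))
print("dial"); m=(P[...,2]>.092)&(P[...,2]<.115); m[:, :395]=0; m[:,465:]=0; m[:250]=0; m[335:]=0
r=cv2.minAreaRect(P[m][:,:2].astype(np.float32)*1000); print(m.sum(),P[m].mean(0),r)
m2=m&(im.min(2)>150); print("white",m2.sum(),P[m2].mean(0) if m2.any() else 0)
m=(P[...,2]>.05)&(P[...,2]<.07); m[:, :395]=0; m[:,465:]=0; m[:250]=0; m[335:]=0
r=cv2.minAreaRect(P[m][:,:2].astype(np.float32)*1000); print("box",r)
E
```

```text
floor [-0.74043709 -0.04298503  0.54466897] 1.2124003152080114 slope 36.56372774851232 dir -176.67750323993047
[ 80  89 112  61 312] [152.2 139.3] [795.2 385.3] [136.2 318.3] 29.3 [42. 40. 40.] 0.037
[424  90 119  81 472] [461.4 153.5] [ 772.7 -423.5] [360.5 166.7] 56.2 [126.  33.  30.] 0.037
[262  95  76  15 297] [299.7  97.5] [916.6   4. ] [ 37.2 194.5] 10.6 [141.  37.  33.] 0.037
[260 147  80   5 220] [299.6 148.8] [7.811e+02 3.000e-01] [  5.5 200.3] 0.4 [136.  26.  23.] 0.038
[364 159  60  24 617] [385.1 170.4] [ 734.1 -239.8] [ 58.4 150.9] 3.7 [192. 187. 184.] 0.026
[176 174  39  38 487] [195.  192.3] [666.6 261.5] [118.5  35.8] 47.4 [212. 204.  25.] 0.031
[511 174  28  54 202] [522.7 205.3] [ 658.3 -567.2] [133.7  60. ] 3.5 [31. 29. 28.] 0.037
[370 184  86  66 725] [415.4 215.2] [ 614.2 -288. ] [200.6 142.2] 83.1 [122. 121. 123.] 0.035
[ 58 232  14 162 758] [ 64.5 312.1] [360.6 573.9] [397.5  18. ] 0.1 [ 72.  82. 110.] 0.038
[177 246  21  21 231] [187.2 256. ] [505.5 275.4] [49.2 48.5] 75.8 [109. 102. 103.] 0.025
[113 251  48  26 517] [136.6 263.8] [483.6 402.1] [ 37.9 118.1] 2
[... 187 characters left out ...]
5 [79. 79. 79.] 0.036
[206 279  44  34 523] [227.6 295.5] [409.  170.8] [119.5  37.6] 58.1 [214. 147.  28.] 0.031
[131 304  49  22 544] [154.6 314.2] [359.6 350.4] [121.2  37. ] 80.1 [209. 198.  21.] 0.031
[ 532  347   50   67 1097] [550.2 376.4] [ 212.3 -647.8] [121.7 160.8] 89.6 [ 38.  82. 150.] 0.035
[307 423  31  57 605] [322.9 450.4] [ 36.8 -74.1] [143.8  51.9] 20.6 [84. 39. 33.] 0.024
dial
142 [ 0.42043051 -0.31722548  0.10496165] ((419.7352600097656, -317.45745849609375), (14.070107460021973, 54.28468322753906), 0.44678518176078796)
white 9 [ 0.42197423 -0.30184449  0.10648041]
box ((421.17987060546875, -318.82781982421875), (129.0720672607422, 110.33673095703125), 2.3598735332489014)
```

View pics/crop1.png

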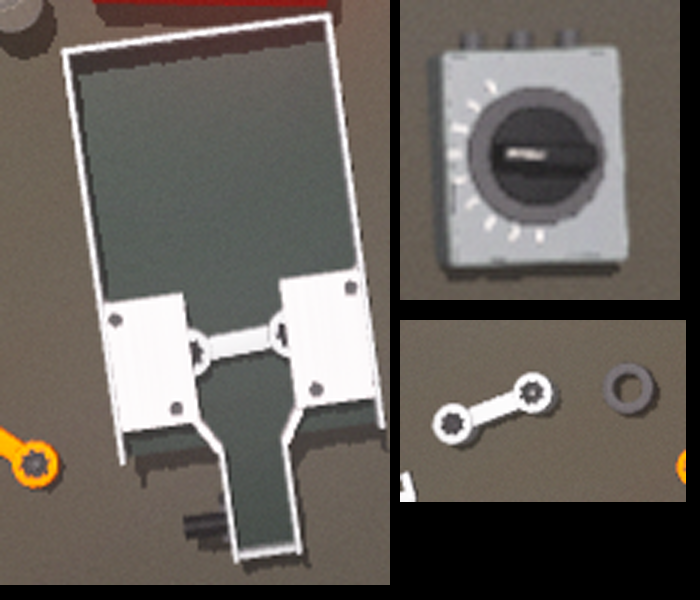

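The crop confirms the single white link at (136,264) on the bench, and the jammed link's web in the slot. The dial's white end points left (+y), so off is about a quarter turn anticlockwise. Next I fit the pan frame from known corners.

```bash
cat >> h.py <<'E'
def panpose(p): return np.array([p[0],p[1],.1]), (R.from_euler('z',p[2])*R.from_euler('y',-np.radians(9))).as_matrix()
def delta(pos,rot):
    """jog units from present pose to tool pos (TCP), rot matrix"""
    s=state(); r0=R.from_quat(np.roll(s["tool_rot"],-1)).as_matrix()
    return (r0.T@(np.array(pos)-s["tool_pos"])/.025).round(2), (np.degrees(R.from_matrix(r0.T@rot).as_rotvec())/8).round(2)
def down(yaw): return (R.from_euler('z',yaw)*R.from_euler('x',np.pi)).as_matrix()
E
python3 - <<'E'
from h import *
from scipy.optimize import least_squares
P=np.load("P.npy"); z=np.load("top0.npz")
uv=np.array([[66,50],[329,14],[236,562],[300,552],[183,293],[280,280]])/3+[229.67,149.67]
X=np.array([[.1015,.104,.036],[.1015,-.104,.036],[-.3125,.025,.030],[-.3125,-.025,.030],[-.0975,.038,.033],[-.0975,-.038,.033]])
def f(p):
    o,r=panpose(p); return (px("top",o+X@r.T)-uv).ravel()
s=least_squares(f,[.62,0,0]); print(s.x,f(s.x).round(1)); o,r=panpose(s.x)
fl=(P[190:240,280:330].reshape(-1,3)-o)@r; print("floor z med",np.median(fl[:,2]))
c,d=ray("top",np.array([[200,350],[240,341],[280,332]])/3+[229.67,149.67]); c=(c-o)@r; d=d@r
print("jam px",(c+d*((.022-c[2])/d[:,2])[:,None]).round(4))
Q=(P-o)@r; m=(np.abs(Q[...,1])<.03)&(Q[...,0]>-.215)&(Q[...,0]<-.1)&(Q[...,2]>.014)&(Q[...,2]<.03)
print(m.sum(),Q[m].mean(0), cv2.minAreaRect(Q[m][:,:2].astype(np.float32)*1000)); np.save("pan.npy",s.x)
# dial approach
for z_ in(.15,.085): print("dial",z_,delta([.4205,-.3175,z_],down(np.radians(90))))
E
```

```text
[ 0.62825667 -0.00854066  0.151396  ] [-1.  -0.4  0.8 -0.3  0.2 -0.1 -0.1  0.3  0.   0.2  0.1  0.2]
floor z med 0.001595640613453183
jam px [[-0.1438  0.0311  0.022 ]
 [-0.141  -0.0009  0.022 ]
 [-0.1382 -0.0329  0.022 ]]
213 [-1.43517718e-01  1.25836441e-04  2.34147623e-02] ((-169.94676208496094, 0.24764251708984375), (59.85711669921875, 89.67011260986328), 89.72809600830078)
dial 0.15 (array([11.34, -7.21,  3.22]), array([-0.01, -0.01, -8.7 ]))
dial 0.085 (array([11.34, -7.2 ,  5.82]), array([-0.01, -0.01, -8.7 ]))
```

jog_arm:
  targets:
    - [[11.34,-7.2,3.2],[0,0,-8.7],45]
    - [[11.34,-7.2,3.2],[0,0,-8.7],45]
    - [[11.34,-7.2,3.2],[0,0,-8.7],45]
    - [[11.34,-7.2,3.2],[0,0,-8.7],45]
    - [[11.34,-7.2,3.2],[0,0,-8.7],45]
    - [[11.34,-7.2,3.2],[0,0,-8.7],45]
    - [[11.34,-7.2,3.2],[0,0,-8.7],45]
    - [[11.34,-7.2,3.2],[0,0,-8.7],45]

```text
time: 1.1
tool_pos: [0.4207, -0.3177, 0.1508]
tool_rot: [-0.0, 0.707, 0.707, -0.0]
contact_force: [-0.9, -0.2, 0.2]
gripper_width: 0.452
grasp_force: 0.0
```

```bash
python3 - <<'E'
from h import *
print(delta([.4203,-.318,.080],down(np.pi/2)),state()["time"])
E
```

```text
(array([-0.01, -0.02,  2.83]), array([-0.01, -0.  , -0.  ])) 1.1
```

Lower, close, then turn anticlockwise.

jog_arm:
  targets:
    - [[0,0,2],[0,0,0],45]
    - [[0,0,2.8],[0,0,0],45]
    - [[0,0,2.8],[0,0,0],45]
    - [[0,0,2.8],[0,0,0],0]
    - [[0,0,2.8],[0,0,0],0]
    - [[0,0,2.8],[0,0,0],0]
    - [[0,0,2.8],[0,0,0],0]

```text
time: 1.98
tool_pos: [0.4199, -0.3195, 0.0831]
tool_rot: [0.0, 0.707, 0.707, -0.002]
contact_force: [-7.0, -0.6, 4.0]
gripper_width: 0.148
grasp_force: 60.1
```

jog_arm:
  targets:
    - [[0,0,0],[0,0,-1.3],0]
    - [[0,0,0],[0,0,-2.6],0]
    - [[0,0,0],[0,0,-3.9],0]
    - [[0,0,0],[0,0,-5.2],0]
    - [[0,0,0],[0,0,-6.5],0]
    - [[0,0,0],[0,0,-7.8],0]
    - [[0,0,0],[0,0,-9],0]
    - [[0,0,0],[0,0,-10],0]

```text
time: 2.98
tool_pos: [0.4206, -0.3187, 0.0831]
tool_rot: [-0.0, 0.085, 0.996, -0.0]
contact_force: [-3.7, 2.5, 3.7]
gripper_width: 0.15
grasp_force: 60.0
```

```bash
python3 - <<'E'
from h import *
s=state();print(s["ft_torque"],s["joint_pos"],np.degrees(2*np.arctan2(s["tool_rot"][2],s["tool_rot"][1])))
E
```

```text
[ 0.49078361  0.59971515 -0.00180916] [-7.89262854e-01 -3.80667798e-02  1.96338181e+00 -6.05056558e-04
  1.21629959e+00 -2.18909091e+00] 170.2162736649917
```

jog_arm:
  targets:
    - [[0,0,0],[0,0,-1],0]
    - [[0,0,0],[0,0,-2],0]
    - [[0,0,0],[0,0,-2.6],0]
    - [[0,0,0],[0,0,-2.6],0]

```text
time: 3.48
tool_pos: [0.4209, -0.3187, 0.0833]
tool_rot: [0.001, -0.09, 0.996, 0.0]
contact_force: [-4.9, 4.5, 6.4]
gripper_width: 0.155
grasp_force: 100.8
```

```bash
python3 - <<'E'
from h import *
s=state();print(s["ft_torque"],s["joint_pos"],np.degrees(2*np.arctan2(s["tool_rot"][2],s["tool_rot"][1])))
E
```

```text
[ 0.61980198  0.79127051 -2.53500806] [-7.89811087e-01 -3.81308083e-02  1.96319019e+00  1.62265104e-03
  1.21623772e+00 -2.54137692e+00] 190.32506517179837
```

jog_arm:
  targets:
    - [[0,0,0],[0,0,0],50]
    - [[0,0,0],[0,0,0],50]
    - [[0,0,-2.5],[0,0,0],50]
    - [[0,0,-5],[0,0,0],50]
    - [[0,0,-5.5],[0,0,0],50]

```text
time: 4.1
tool_pos: [0.423, -0.3205, 0.2253]
tool_rot: [0.003, -0.094, 0.996, -0.004]
contact_force: [0.8, -0.2, -0.0]
gripper_width: 0.499
grasp_force: 0.0
```

```bash
cat >> h.py <<'E'
def pantool(ang):
    o,r=panpose(np.load("pan.npy")); x=r@[np.cos(ang),np.sin(ang),0]; z=-r[:,2]; return np.c_[x,np.cross(z,x),z]
def inpan(x,y,z):
    o,r=panpose(np.load("pan.npy")); return o+r@np.array([x,y,z])
E
python3 - <<'E'
from h import *
print(inpan(-.142,0,.002),state()["contact_force"])
t=pantool(np.radians(95)); print(delta(inpan(-.142,0,.07),t)); print(delta(inpan(-.142,0,.002),t))
E
```

```text
[ 0.48929991 -0.02974038  0.07976168] [ 0.80419127 -0.17162693 -0.00600819]
(array([-4.35, 10.97,  3.06]), array([-0.84, -0.85, 10.88]))
(array([-4.76, 10.98,  5.75]), array([-0.84, -0.85, 10.88]))
```

jog_arm:
  targets:
    - [[-4.35,11,1],[-0.84,-0.85,10.9],50]
    - [[-4.35,11,1],[-0.84,-0.85,10.9],50]
    - [[-4.35,11,1],[-0.84,-0.85,10.9],50]
    - [[-4.35,11,1],[-0.84,-0.85,10.9],50]
    - [[-4.35,11,1],[-0.84,-0.85,10.9],50]
    - [[-4.35,11,3],[-0.84,-0.85,10.9],50]
    - [[-4.35,11,3],[-0.84,-0.85,10.9],50]
    - [[-4.35,11,3],[-0.84,-0.85,10.9],50]

```text
time: 5.1
tool_pos: [0.4751, -0.0273, 0.1417]
tool_rot: [0.045, 0.581, 0.811, 0.054]
contact_force: [-0.4, 0.4, 0.1]
gripper_width: 0.501
grasp_force: 0.0
```

```bash
python3 - <<'E'
from h import *
t=pantool(np.radians(95)); print(delta(inpan(-.142,0,.002),t))
im,d=grab("top","top1"); P=cloud("top",d)
m=(P[...,2]>.092)&(P[...,2]<.115); m[:, :395]=0; m[:,465:]=0; m[:250]=0; m[335:]=0
print(m.sum(),cv2.minAreaRect(P[m][:,:2].astype(np.float32)*1000)); m2=m&(im.min(2)>150); print("white",m2.sum(),P[m2].mean(0) if m2.any() else 0)
im2,_=grab("scene")
o=np.hstack([cv2.resize(im[150:345,230:470],None,fx=1.6,fy=1.6),cv2.resize(im2[180:300,230:420],None,fx=2,fy=2)[:312-72+0].copy() if 0 else cv2.resize(im2[180:300,230:420],(390,312))])
cv2.imwrite("pics/c2.png",o[...,::-1])
E
```

```text
(array([-0.25,  0.16,  2.53]), array([-0.11, -0.12,  0.63]))
146 ((419.76336669921875, -316.99786376953125), (56.284942626953125, 15.261560440063477), 2.7662720680236816)
white 18 [ 0.40797251 -0.31908411  0.10576003]
```

View pics/c2.png

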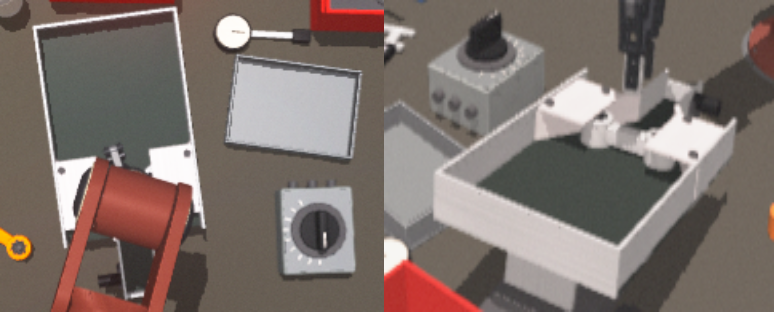

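The left crop shows the dial's white line pointing down-image, which is the stop. The right crop shows the gripper above the jammed link's web. Now I descend and grip the web.

jog_arm:
  targets:
    - [[-0.25,0.16,0],[-0.11,-0.12,0.63],50]
    - [[-0.25,0.16,1],[-0.11,-0.12,0.63],50]
    - [[-0.25,0.16,2],[-0.11,-0.12,0.63],50]
    - [[-0.25,0.16,2.5],[-0.11,-0.12,0.63],50]
    - [[-0.25,0.16,2.5],[-0.11,-0.12,0.63],50]

```text
time: 5.82
tool_pos: [0.4898, -0.0301, 0.0814]
tool_rot: [0.054, 0.613, 0.786, 0.058]
contact_force: [-0.4, -0.2, -1.3]
gripper_width: 0.496
grasp_force: 0.0
```

jog_arm:
  targets:
    - [[0,0,0],[0,0,0],0]
    - [[0,0,0],[0,0,0],0]
    - [[0,0,0],[0,0,0],0]
    - [[0,0,0],[0,0,0],0]

```text
time: 6.32
tool_pos: [0.491, -0.0305, 0.0838]
tool_rot: [0.055, 0.614, 0.785, 0.058]
contact_force: [-3.7, -1.3, 5.9]
gripper_width: 0.191
grasp_force: 61.1
```

```bash
python3 - <<'E'
from h import *
o,r=panpose(np.load("pan.npy")); s=state(); print("tcp in pan",(s["tool_pos"]-o)@r)
t=R.from_quat(np.roll(s["tool_rot"],-1)).as_matrix(); print((t.T@r[:,0]).round(3),(t.T@r[:,2]).round(3),s["ft_torque"])
for x in(-.06,-.02): print(delta(inpan(x,0,.004),t))
E
```

```text
tcp in pan [-0.13979956 -0.0010572   0.00577772]
[-0.093  0.996  0.004] [-0.001  0.004 -1.   ] [-0.13658648  0.69818543 -0.01514009]
(array([-0.25,  3.18,  0.08]), array([0., 0., 0.]))
(array([-0.4 ,  4.77,  0.09]), array([0., 0., 0.]))
```

jog_arm:
  targets:
    - [[-0.05,0.5,-0.03],[0,0,0],0]
    - [[-0.1,1.2,-0.05],[0,0,0],0]
    - [[-0.2,2,-0.05],[0,0,0],0]
    - [[-0.3,3,-0.05],[0,0,0],0]
    - [[-0.4,4,-0.05],[0,0,0],0]
    - [[-0.45,4.8,-0.05],[0,0,0],0]
    - [[-0.45,4.8,-0.05],[0,0,0],0]
    - [[-0.45,4.8,-0.05],[0,0,0],0]

```text
time: 7.32
tool_pos: [0.6076, -0.0124, 0.1026]
tool_rot: [0.055, 0.614, 0.785, 0.058]
contact_force: [0.6, -0.6, -0.9]
gripper_width: 0.195
grasp_force: 60.1
```

```bash
python3 - <<'E'
from h import *
o,r=panpose(np.load("pan.npy")); s=state(); print("tcp in pan",(s["tool_pos"]-o)@r)
grab("scene","s3"); t=down(np.radians(103.7-0))
print(delta(inpan(-.02,0,.1),pantool(np.radians(95))))
P=np.load("P.npy")
# tray: yaw from rim
m=(P[...,2]>.022)&(P[...,2]<.036); m[:,:365]=0;m[:,460:]=0;m[:180]=0;m[255:]=0
print(cv2.minAreaRect(P[m][:,:2].astype(np.float32)*1000))
E
```

```text
tcp in pan [-0.02035738 -0.00067434  0.00585055]
(array([ 0.02,  0.04, -3.77]), array([ 0.02, -0.  ,  0.04]))
((619.99755859375, -280.64544677734375), (216.1203155517578, 151.8896484375), 83.28345489501953)
```

View pics/s3.png

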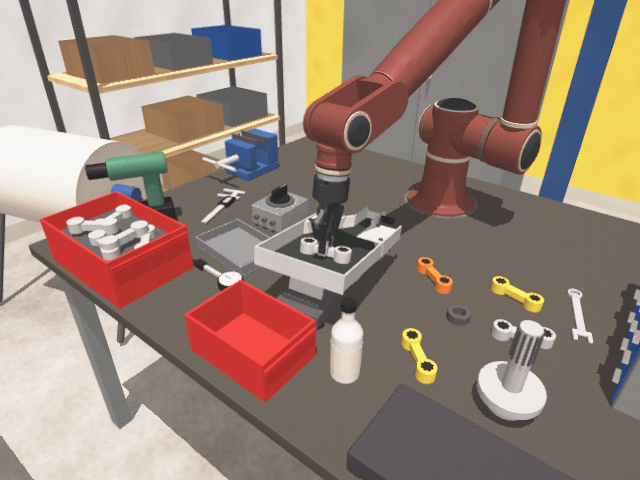

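The jammed link sits in the open pan at (325,250), still gripped. Lift it and carry it to the tray.

jog_arm:
  targets:
    - [[0,0,0],[0,0,0],0]
    - [[0,0,-1],[0,0,0],0]
    - [[0,0,-2],[0,0,0],0]
    - [[0,0,-3],[0,0,0],0]
    - [[0,0,-4],[0,0,0],0]
    - [[0,0,-4],[0,0,0],0]

```text
time: 8.12
tool_pos: [0.5927, -0.0151, 0.2036]
tool_rot: [0.056, 0.614, 0.785, 0.059]
contact_force: [-0.1, -0.7, -4.1]
gripper_width: 0.194
grasp_force: 59.9
```

```bash
python3 - <<'E'
from h import *
t=down(np.radians(83.1)); print(delta([.615,-.288,.2],t), delta([.615,-.288,.0095],t))
E
```

```text
(array([-10.81,  -1.78,   0.03]), array([ 1.17, -0.1 ,  2.6 ])) (array([-10.68,  -3.02,   7.55]), array([ 1.17, -0.1 ,  2.6 ]))
```

jog_arm:
  targets:
    - [[-10.8,-1.8,0],[1.17,-0.1,2.6],0]
    - [[-10.8,-1.8,0],[1.17,-0.1,2.6],0]
    - [[-10.8,-1.8,0],[1.17,-0.1,2.6],0]
    - [[-10.8,-1.8,0],[1.17,-0.1,2.6],0]
    - [[-10.8,-1.8,0],[1.17,-0.1,2.6],0]
    - [[-10.8,-1.8,0],[1.17,-0.1,2.6],0]
    - [[-10.8,-1.8,0],[1.17,-0.1,2.6],0]

```text
time: 9.0
tool_pos: [0.6136, -0.2863, 0.1971]
tool_rot: [-0.002, 0.748, 0.664, -0.001]
contact_force: [0.7, -0.2, -4.0]
gripper_width: 0.192
grasp_force: 59.8
```

```bash
python3 - <<'E'
from h import *
t=down(np.radians(83.1)); print(delta([.615,-.288,.0095],t))
grab("scene","s4")
E
```

```text
(array([-0.07,  0.1 ,  7.51]), array([-0.04, -0.01,  0.01]))
```

View pics/s4.png

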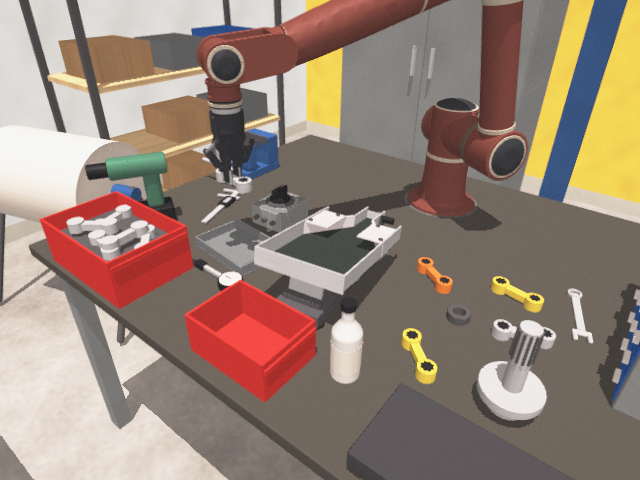

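The link is held at (232,182), above the tray at (236,243). Lower it.

jog_arm:
  targets:
    - [[-0.05,0.1,2],[0,0,0],0]
    - [[-0.05,0.1,4],[0,0,0],0]
    - [[-0.05,0.1,5.5],[0,0,0],0]
    - [[-0.05,0.1,6.5],[0,0,0],0]
    - [[-0.05,0.1,7.1],[0,0,0],0]
    - [[-0.05,0.1,7.4],[0,0,0],0]
    - [[-0.05,0.1,7.45],[0,0,0],0]
    - [[-0.05,0.1,7.45],[0,0,0],0]

```text
time: 10.05
tool_pos: [0.6166, -0.2896, 0.0137]
tool_rot: [-0.0, 0.748, 0.664, -0.001]
contact_force: [0.9, 0.0, -4.7]
gripper_width: 0.197
grasp_force: 59.7
```

jog_arm:
  targets:
    - [[0,0,0.15],[0,0,0],0]
    - [[0,0,0.15],[0,0,0],0]
    - [[0,0,0.15],[0,0,0],45]
    - [[0,0,0.15],[0,0,0],45]
    - [[0,0,-1.5],[0,0,0],45]
    - [[0,0,-4],[0,0,0],45]
    - [[0,0,-6.5],[0,0,0],45]
    - [[0,0,-7.5],[0,0,0],45]

```text
time: 11.05
tool_pos: [0.6184, -0.2904, 0.2067]
tool_rot: [0.003, 0.748, 0.663, 0.0]
contact_force: [0.5, 0.1, 0.4]
gripper_width: 0.448
grasp_force: 0.0
```

```bash
cat >> h.py <<'E'
def links(u0,u1,v0,v1,zlo,zhi,d=None,im=None,fr=None):
    P=cloud("top",d); Q=P if fr is None else (P-fr[0])@fr[1]
    m=(Q[...,2]>zlo)&(Q[...,2]<zhi)&(im.min(2)>120); w=np.zeros_like(m); w[v0:v1,u0:u1]=1
    n,l,st,_=cv2.connectedComponentsWithStats((m&w).astype(np.uint8))
    for i in range(1,n):
        if st[i,4]>100: a=Q[l==i]; print(st[i],np.round(np.ravel(sum([list(x) if np.ndim(x) else [x] for x in cv2.minAreaRect(a[:,:2].astype(np.float32)*1000)],[])),1),np.percentile(a[:,2],[50,95]).round(3))
E
python3 - <<'E'
from h import *
im,d=grab("top"); grab("scene","s5")
print("bench");links(90,230,160,400,.012,.04,d,im)
o=cv2.resize(im[170:350,80:470],(780,360)); cv2.imwrite("pics/c5.png",o[...,::-1])
s=state(); print(s["time"])
t=down(np.radians(21.2)); print(delta([.4836,.402,.2],t))
E
```

```text
bench
[113 251  46  26 379] [483.5 401.8  36.  118.4  21.9] [0.026 0.032]
11.15
(array([26.86, -8.68,  0.07]), array([0.05, 0.01, 7.74]))
```

View pics/c5.png

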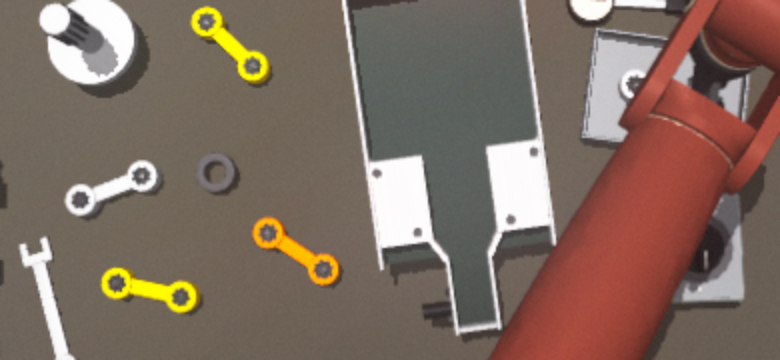

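The white link in the bench view is unmoved, and the tray holds the jammed link. Move to the spilled link.

```bash
python3 - <<'E'
from h import *
t=down(np.radians(111.5)); print(delta([.4836,.402,.12],t))
E
```

```text
(array([26.87, -8.69,  3.27]), array([ 0.03,  0.04, -3.55]))
```

jog_arm:
  targets:
    - [[26.9,-8.7,0],[0,0,-3.55],50]
    - [[26.9,-8.7,0],[0,0,-3.55],50]
    - [[26.9,-8.7,0],[0,0,-3.55],50]
    - [[26.9,-8.7,0],[0,0,-3.55],50]
    - [[26.9,-8.7,0],[0,0,-3.55],50]
    - [[26.9,-8.7,0],[0,0,-3.55],50]
    - [[26.9,-8.7,0],[0,0,-3.55],50]
    - [[26.9,-8.7,0],[0,0,-3.55],50]

```text
time: 12.15
tool_pos: [0.5188, 0.2031, 0.198]
tool_rot: [-0.002, 0.563, 0.827, -0.002]
contact_force: [1.8, 0.7, -0.1]
gripper_width: 0.499
grasp_force: 0.0
```

```bash
python3 - <<'E'
from h import *
im,d=grab("top")
links(90,230,160,400,.012,.04,d,im)
print("tray");links(360,470,180,260,.014,.05,d,im)
t=down(np.radians(111.5)); print(delta([.4836,.402,.12],t))
E
```

```text
[113 260  27  17 208] [471.  425.4  34.   66.2  10.4] [0.026 0.031]
tray
[376 184  80  15 123] [ 682.1 -291.8   36.1  199.3    4. ] [0.032 0.037]
[389 205  48  20 383] [ 618.3 -287.3  117.1   36.3   82.7] [0.03  0.036]
[371 224  82  25 143] [ 547.9 -288.4   57.9  205.7   10.9] [0.032 0.037]
(array([7.61, 1.65, 3.17]), array([-0.04, -0.05,  0.05]))
```

jog_arm:
  targets:
    - [[7.6,1.65,1.5],[0,0,0],50]
    - [[7.6,1.65,2],[0,0,0],50]
    - [[7.6,1.65,3],[0,0,0],50]
    - [[7.6,1.65,3],[0,0,0],50]
    - [[7.6,1.65,3],[0,0,0],50]

```text
time: 12.82
tool_pos: [0.4874, 0.393, 0.1225]
tool_rot: [-0.002, 0.562, 0.827, -0.003]
contact_force: [-0.2, -0.8, 0.1]
gripper_width: 0.503
grasp_force: 0.0
```

```bash
python3 - <<'E'
from h import *
im,d=grab("top"); im2,_=grab("scene")
links(90,230,160,400,.012,.04,d,im)
o=np.hstack([cv2.resize(im[220:310,90:210],(400,300)),cv2.resize(im2[270:390,450:610],(400,300))]); cv2.imwrite("pics/c6.png",o[...,::-1])
t=down(np.radians(111.5)); print(delta([.4836,.402,.003],t))
E
```

```text
[128 251  31  17 221] [495.9 384.5  36.2  77.9   8. ] [0.026 0.032]
(array([ 0.44, -0.06,  4.9 ]), array([-0.02, -0.01, -0.  ]))
```

View pics/c6.png

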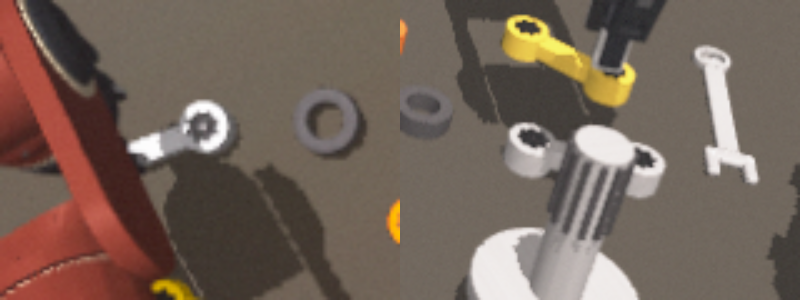

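The white link is unmoved, with its right boss at crop pixel (203,125). Descend and grip.

jog_arm:
  targets:
    - [[0.42,-0.05,1.5],[0,0,0],50]
    - [[0.42,-0.05,3],[0,0,0],50]
    - [[0.42,-0.05,4.2],[0,0,0],50]
    - [[0.42,-0.05,4.8],[0,0,0],50]
    - [[0.42,-0.05,4.8],[0,0,0],50]
    - [[0.42,-0.05,4.8],[0,0,0],50]

```text
time: 13.68
tool_pos: [0.485, 0.4031, 0.0074]
tool_rot: [-0.001, 0.563, 0.827, 0.001]
contact_force: [-0.2, 0.2, -0.3]
gripper_width: 0.503
grasp_force: 0.0
```

jog_arm:
  targets:
    - [[0,0,0],[0,0,0],0]
    - [[0,0,0],[0,0,0],0]
    - [[0,0,0],[0,0,0],0]
    - [[0,0,0],[0,0,0],0]
    - [[0,0,-1.5],[0,0,0],0]
    - [[0,0,-4],[0,0,0],0]
    - [[0,0,-6.5],[0,0,0],0]
    - [[0,0,-8],[0,0,0],0]

```text
time: 14.68
tool_pos: [0.4847, 0.4032, 0.2087]
tool_rot: [-0.001, 0.562, 0.827, 0.001]
contact_force: [0.1, 0.2, -3.2]
gripper_width: 0.191
grasp_force: 61.3
```

```bash
python3 - <<'E'
from h import *
t=pantool(np.pi); print(delta(inpan(0,0,.1),t)); print(delta(inpan(0,0,.008),t))
E
```

```text
(array([-17.29,  -1.31,   0.36]), array([-0.74, -0.96, -9.62]))
(array([-17.42,  -0.76,   4.  ]), array([-0.74, -0.96, -9.62]))
```

jog_arm:
  targets:
    - [[-17.3,-1.3,-0.5],[-0.74,-0.96,-9.6],0]
    - [[-17.3,-1.3,-0.5],[-0.74,-0.96,-9.6],0]
    - [[-17.3,-1.3,-0.5],[-0.74,-0.96,-9.6],0]
    - [[-17.3,-1.3,-0.5],[-0.74,-0.96,-9.6],0]
    - [[-17.3,-1.3,-0.5],[-0.74,-0.96,-9.6],0]
    - [[-17.3,-1.3,-0.5],[-0.74,-0.96,-9.6],0]
    - [[-17.3,-1.3,-0.5],[-0.74,-0.96,-9.6],0]
    - [[-17.3,-1.3,-0.5],[-0.74,-0.96,-9.6],0]

```text
time: 15.68
tool_pos: [0.6122, -0.0144, 0.2159]
tool_rot: [0.076, -0.074, 0.994, 0.005]
contact_force: [-0.0, 0.9, -2.6]
gripper_width: 0.191
grasp_force: 61.2
```

```bash
python3 - <<'E'
from h import *
t=pantool(np.pi); print(delta(inpan(0,0,.009),t)); im,_=grab("scene"); cv2.imwrite("pics/c7.png",cv2.resize(im[120:330,200:420],(600,570))[...,::-1])
E
```

```text
(array([0.04, 0.14, 4.33]), array([-0.02, -0.04, -0.01]))
```

View pics/c7.png

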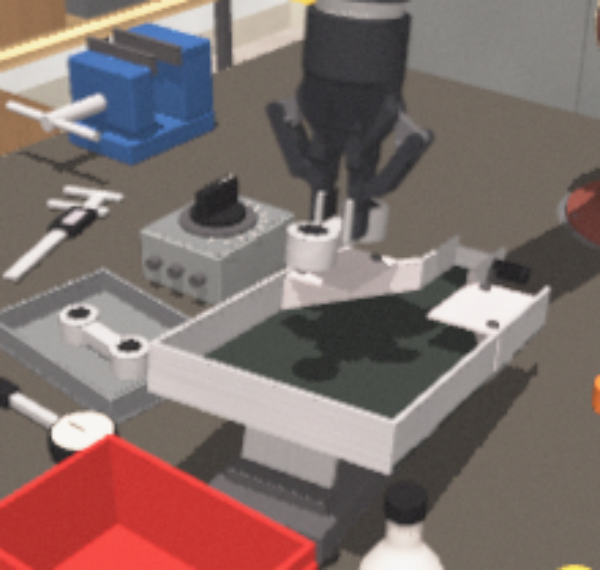

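The tray holds the jammed link flat at (105,328). The spilled link is held over the pan at (315,235), pointing along the chute. Lower it.

jog_arm:
  targets:
    - [[0.05,0.1,1.5],[0,0,0],0]
    - [[0.05,0.1,3],[0,0,0],0]
    - [[0.05,0.1,3.8],[0,0,0],0]
    - [[0.05,0.1,4.2],[0,0,0],0]
    - [[0.05,0.1,4.2],[0,0,0],0]
    - [[0.05,0.1,4.2],[0,0,0],0]

```text
time: 16.48
tool_pos: [0.6281, -0.0071, 0.1153]
tool_rot: [0.078, -0.074, 0.994, 0.005]
contact_force: [0.0, 0.9, -3.6]
gripper_width: 0.194
grasp_force: 61.2
```

```bash
python3 - <<'E'
from h import *
o,r=panpose(np.load("pan.npy")); s=state(); print("tcp in pan",(s["tool_pos"]-o)@r)
E
```

```text
tcp in pan [0.00243334 0.00141439 0.01508891]
```

jog_arm:
  targets:
    - [[0,0,0.15],[0,0,0],0]
    - [[0,0,0.25],[0,0,0],0]
    - [[0,0,0.25],[0,0,0],0]

```text
time: 16.85
tool_pos: [0.6282, -0.007, 0.1075]
tool_rot: [0.077, -0.074, 0.994, 0.005]
contact_force: [0.5, -0.1, -3.4]
gripper_width: 0.192
grasp_force: 61.3
```

jog_arm:
  targets:
    - [[0,0,0.07],[0,0,0],0]
    - [[0,0,0.07],[0,0,0],0]
    - [[0,0,0.07],[0,0,0],45]
    - [[0,0,0.07],[0,0,0],45]
    - [[0,0,-1],[0,0,0],45]
    - [[0,0,-3],[0,0,0],45]
    - [[0,0,-4.5],[0,0,0],45]
    - [[0,0,-4.5],[0,0,0],45]

```text
time: 17.85
tool_pos: [0.6133, -0.0097, 0.2236]
tool_rot: [0.081, -0.074, 0.994, 0.004]
contact_force: [0.2, -0.4, 0.4]
gripper_width: 0.45
grasp_force: 0.0
```

```bash
python3 - <<'E'
from h import *
t=down(np.radians(180+2.8)); print(delta([.4203,-.318,.16],t))
E
```

```text
(array([  9.75, -11.05,   1.03]), array([0.03, 1.16, 0.71]))
```

jog_arm:
  targets:
    - [[9.75,-11.05,0],[0,1.16,0.7],45]
    - [[9.75,-11.05,0],[0,1.16,0.7],45]
    - [[9.75,-11.05,0],[0,1.16,0.7],45]
    - [[9.75,-11.05,0],[0,1.16,0.7],45]
    - [[9.75,-11.05,0],[0,1.16,0.7],45]
    - [[9.75,-11.05,0],[0,1.16,0.7],45]
    - [[9.75,-11.05,1],[0,1.16,0.7],45]
    - [[9.75,-11.05,1],[0,1.16,0.7],45]

```text
time: 18.85
tool_pos: [0.4154, -0.3166, 0.1532]
tool_rot: [-0.007, -0.025, 1.0, 0.005]
contact_force: [-0.5, 0.4, -0.2]
gripper_width: 0.449
grasp_force: 0.0
```

```bash
python3 - <<'E'
from h import *
im,d=grab("top","top8"); links(240,360,150,300,.015,.032,d,im,panpose(np.load("pan.npy")))
print("tray");links(360,470,180,260,.014,.05,d,im)
print("bench");links(90,230,160,400,.012,.04,d,im)
t=down(np.radians(180+2.8)); print(delta([.4203,-.318,.082],t))
E
```

```text
[291 178  21  51 416] [  1.8   1.1 117.7  36.7   0.3] [0.026 0.031]
tray
[371 184  85  55 187] [ 662.  -259.9  114.1  237.6   29.3] [0.032 0.037]
[376 196  80  53 174] [ 564.9 -319.6  107.1  228.5   28.9] [0.032 0.037]
[390 205  47  20 374] [ 617.7 -287.3  116.8   38.1   83.7] [0.03  0.036]
bench
(array([-0.19, -0.08,  2.91]), array([ 0.06, -0.08,  0.01]))
```

View pics/top8.png

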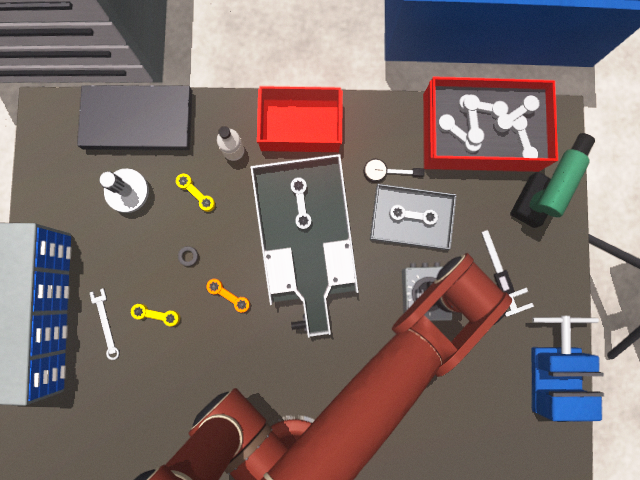

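The pan holds the link at (301,203), lying along the chute. The tray holds the jammed link at (413,215), and no white links are left on the bench. Grip the dial.

jog_arm:
  targets:
    - [[-0.19,-0.08,0.5],[0.06,-0.08,0],45]
    - [[-0.19,-0.08,1.8],[0.06,-0.08,0],45]
    - [[-0.19,-0.08,2.8],[0.06,-0.08,0],45]
    - [[-0.19,-0.08,2.8],[0.06,-0.08,0],45]
    - [[-0.19,-0.08,2.8],[0.06,-0.08,0],0]
    - [[-0.19,-0.08,2.8],[0.06,-0.08,0],0]
    - [[-0.19,-0.08,2.8],[0.06,-0.08,0],0]
    - [[-0.19,-0.08,2.8],[0.06,-0.08,0],0]

```text
time: 19.9
tool_pos: [0.4225, -0.3188, 0.0886]
tool_rot: [0.002, -0.025, 1.0, -0.001]
contact_force: [0.1, 6.4, 5.5]
gripper_width: 0.145
grasp_force: 60.7
```

jog_arm:
  targets:
    - [[0,0,0],[0,0,1.2],0]
    - [[0,0,0],[0,0,2.4],0]
    - [[0,0,0],[0,0,3.6],0]
    - [[0,0,0],[0,0,4.8],0]
    - [[0,0,0],[0,0,6],0]
    - [[0,0,0],[0,0,7.2],0]
    - [[0,0,0],[0,0,8.4],0]
    - [[0,0,0],[0,0,9.6],0]

```text
time: 20.9
tool_pos: [0.4205, -0.3213, 0.0886]
tool_rot: [0.002, 0.603, 0.798, -0.003]
contact_force: [-7.5, -2.5, 4.1]
gripper_width: 0.146
grasp_force: 60.6
```

jog_arm:
  targets:
    - [[0,0,0],[0,0,1.2],0]
    - [[0,0,0],[0,0,2.4],0]
    - [[0,0,0],[0,0,3.6],0]
    - [[0,0,0],[0,0,4.8],0]
    - [[0,0,0],[0,0,6],0]
    - [[0,0,0],[0,0,7.2],0]
    - [[0,0,0],[0,0,8.4],0]
    - [[0,0,0],[0,0,8.4],0]

```text
time: 21.9
tool_pos: [0.4178, -0.3203, 0.0886]
tool_rot: [0.001, 0.943, 0.333, -0.004]
contact_force: [-17.4, 1.7, 13.3]
gripper_width: 0.144
grasp_force: 61.6
```

```bash
python3 - <<'E'
from h import *
s=state();print(s["ft_torque"],s["joint_pos"][5],np.degrees(2*np.arctan2(s["tool_rot"][2],s["tool_rot"][1])))
E
```

```text
[ 0.38240787  3.12035775 -0.08358794] 0.10379580075192098 38.904191060183564
```

jog_arm:
  targets:
    - [[0,0,0],[0,0,0.4],0]
    - [[0,0,0],[0,0,0.8],0]
    - [[0,0,0],[0,0,1.2],0]
    - [[0,0,0],[0,0,1.4],0]
    - [[0,0,0],[0,0,1.4],0]

```text
time: 22.52
tool_pos: [0.4199, -0.3189, 0.0885]
tool_rot: [0.001, 0.97, 0.243, -0.002]
contact_force: [-9.8, 5.9, 11.1]
gripper_width: 0.147
grasp_force: 84.7
```

```bash
python3 - <<'E'
from h import *
s=state();print(s["ft_torque"],s["joint_pos"][5],np.degrees(2*np.arctan2(s["tool_rot"][2],s["tool_rot"][1])))
E
```

```text
[1.17193332 1.46184164 2.08253774] 0.29320690854871784 28.086868747506692
```

At the stop: 2 N m of reaction. Release, rise and move clear to check.

jog_arm:
  targets:
    - [[0,0,0],[0,0,0],50]
    - [[0,0,0],[0,0,0],50]
    - [[0,0,-1.5],[0,0,0],50]
    - [[0,0,-4],[0,0,0],50]
    - [[-4,3,-6],[0,0,0],50]
    - [[-6,5,-6],[0,0,0],50]
    - [[-6,5,-6],[0,0,0],50]
    - [[-6,5,-6],[0,0,0],50]

```text
time: 23.52
tool_pos: [0.345, -0.5025, 0.2384]
tool_rot: [0.003, 0.971, 0.238, 0.001]
contact_force: [0.4, 0.1, -0.3]
gripper_width: 0.498
grasp_force: 0.0
```

```bash
python3 - <<'E'
from h import *
im,d=grab("top","top9"); P=cloud("top",d)
links(240,360,150,300,.015,.032,d,im,panpose(np.load("pan.npy")))
m=(P[...,2]>.092)&(P[...,2]<.115); m[:, :395]=0; m[:,465:]=0; m[:250]=0; m[335:]=0
print(m.sum(),cv2.minAreaRect(P[m][:,:2].astype(np.float32)*1000)); m2=m&(im.min(2)>150); print("white",m2.sum(),P[m2].mean(0) if m2.any() else 0)
a=cv2.resize(im[140:345,230:470],None,fx=3,fy=2.9); cv2.imwrite("pics/c9.png",a[...,::-1])
E
```

```text
[291 178  21  51 407] [  1.8   1.1 117.9  36.7   0.3] [0.026 0.031]
153 ((420.00006103515625, -317.67919921875), (55.84071731567383, 15.704214096069336), 31.027114868164062)
white 15 [ 0.43411524 -0.31002706  0.10614607]
```

View pics/c9.png

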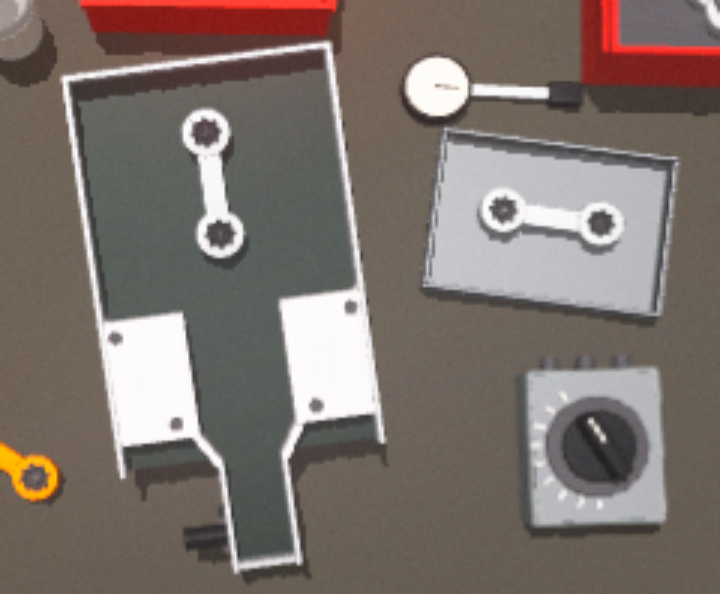

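The dial points up-left at (598,430) at its clockwise stop, having turned about 150°. Both links lie flat in place, so I hand the job in.

```bash
python3 -c "
from plant import *
print(job_done())"
```

```text
the job is handed in; nothing more can be done
None
```

I handed the job in at about 24 s: the jammed link lies flat in the rework tray, the only spilled link found lies in the pan along the chute, and the dial is at its clockwise stop; no verdict was returned.

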